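# Heft the sample tins and hold up the heaviest

## Robot

A 6-joint arm with a two-finger parallel gripper is mounted at the origin on the work surface. World frame = base frame: x ahead of the robot, y to its left, z up, the work surface at z = 0. Lengths are in mm, angles in rad, forces in N, time in s.
With the tool pointing down it reaches from about 350 to 975 mm from the base axis. Payload 17.4 kg.
Tool frame: the origin (TCP) lies between the finger pads; the fingertips stand 17 mm ahead of it and the grasp point (between the pads) lies 2 mm behind it; z points along the fingers, y is the line along which they close (so a half turn about z gives the same grasp; the last joint's range is limited). The gripper opens to 85 mm and grips with 20 to 120 N. Pads are 22 mm wide; open, the fingers measure 114 mm over their backs; the gripper's body (76 mm by 85 mm) begins 54 mm behind the grasp point. The pads swing forward as they close: fully open they stand 13 mm farther back than shut.
Start: joints at [-1.326, 0.116, 1.442, -0, 1.584, -0.038], TCP at [188.346, -648.196, 248.303] pointing down, gripper open.
Joint ranges: [-2.83, 2.83], [-0.83, 2.19], [0.07, 2.5], [-1.14, 4.28], [0.01, 3], [-2.97, 2.97]. Speed limits (rad/s): [1.89, 1.89, 2.22, 3.14, 3.14, 3.14].

## Interface

Orientations are given as [roll, pitch, yaw] about the fixed x, y, z axes, in that order (R = Rz(yaw) Ry(pitch) Rx(roll)).
In Python, from cell import status, get_image, ticket gives the robot as it stands.
- The arm moves only by the shell command python3 -m jog 'ROWS' [FORCE]. ROWS is text: rows parted by semicolons, each of 7 numbers parted by spaces: the shift along the tool's x, y, z in m, then the turn, a rotation vector about the tool's x, y, z in rad, then the finger opening in m, from 0 to 0.0854. A call has 1 to 20 rows; each row is the pose to reach, as a shift and turn from the pose commanded when the call began, along the tool's axes at that moment; what a row does not reach only later rows make up. A row lasts 1/8 s, in which the tool goes at most 62.5 mm and 10.7 degrees, less where a joint would pass 70% of its speed; a pose out of reach is approached as far as the arm can. A call with a gripper value outside its range is refused whole. The fingers move at their own pace and stop on an object; FORCE is the grip in N (left out, the last holds). Time passes only in rows, so rows that repeat a pose let the fingers close. It gives the time, the measured TCP pose, the force, the opening and the grip force at its end, in the units of the state.
- status.observe(): the state, without advancing time (a new reading comes with each control period).
- get_image(name): name is "side" or "top" or "wrist"; returns a dict with "img" (400x640x3 uint8, red, green, blue), "mtx" (3x3 intrinsics, pixels), "k1" (the pictures are not rectified: a ray, as slopes to the right and down, at radius r is drawn at 1 + k1 r^2 times it, then the intrinsics apply), "rvec" (rotation vector, rad) and "tvec" (3), from world to camera coordinates, as OpenCV has them; the wrist camera has in their place "mount" (4x4, takes a point from camera to tool coordinates, whose origin is the TCP and whose axes are the flange's). Camera axes: x right, y down, z forward; pixel columns grow to the right and rows downward; lengths in mm; the calibration is good to about 2 mm. A picture is of the moment at which its call begins: read the wrist's pose just before it. There is no depth.
- ticket.close_job(): hands the job in; it is judged then, once.
The state is a dict: "clock": time; "joint_pos": joint angles; "qvel": joint speeds; "joint_efforts": joint torques, N m; "tool_pos": TCP position; "eef_rot": TCP orientation; "contact_force": force on the tool from outside, world axes, zero at the start; "ft_torque": the same for the moment, N m; "width": finger opening in mm; "finger_force": force on a finger pad.
Only numpy, scipy, OpenCV 4.12 (cv2) and the standard library are available. Lean on these libraries where they do the work, as an engineer would, in place of code of your own. Each camera call takes 0.05 s, during which the arm holds its last target. There are 200 camera calls.

## Task

Three identical closed sample tins stand in the three compartments of a plywood tray. Beginning at the end with the steel pull and going along the row, lift each tin clear of the tray to feel its weight, standing it upright back in its own compartment before you take the next (no dropping, and leave the things around the tray alone). Finish holding the heaviest tin up in the gripper, upright and still, its base some 15 cm above the desk, with the other two standing in their compartments; do not put it down or let go at the end.

Things in the scene. Friction and masses are not known exactly. Their poses are not given: they have to be found in the camera images.
- tray: Plywood sample tray fixed to the desk, outside 120 mm (x) by 350 mm (y), walls 35 mm high and 5 mm thick, floor 5 mm thick; two cross walls make three compartments in a row along its y axis, each about 110 by 110 mm inside, centres 115 mm apart. A U-shaped steel pull stands out 34 mm, level, from its +y end. Origin: centre of the underside, on the desk; z up.
- place_1 (a point): Centre of the floor of the compartment next to the steel pull (tray y = +115 mm, 5 mm above the desk); holds tin_1.
- place_2 (a point): Centre of the floor of the middle compartment; holds tin_2.
- place_3 (a point): Centre of the floor of the compartment farthest from the pull (tray y = -115 mm); holds tin_3.
- tin_1: First (next to the steel pull) of three identical closed round metal tins, bare grey, 62 mm diameter, 91 mm tall, hard flat lid shut tight and flush (not to be opened). Origin: centre of its underside, z axis up. A ceramic sample is shut inside and may shift 1 to 2 mm. One tin weighs 0.65 to 0.8 kg, the other two 0.25 to 0.4 kg each; which is which differs every time and cannot be seen.
- tin_2: Second (middle compartment) of three identical closed round metal tins, bare grey, 62 mm diameter, 91 mm tall, hard flat lid shut tight and flush (not to be opened). Origin: centre of its underside, z axis up. A ceramic sample is shut inside and may shift 1 to 2 mm. One tin weighs 0.65 to 0.8 kg, the other two 0.25 to 0.4 kg each; which is which differs every time and cannot be seen.
- tin_3: Third (farthest from the pull) of three identical closed round metal tins, bare grey, 62 mm diameter, 91 mm tall, hard flat lid shut tight and flush (not to be opened). Origin: centre of its underside, z axis up. A ceramic sample is shut inside and may shift 1 to 2 mm. One tin weighs 0.65 to 0.8 kg, the other two 0.25 to 0.4 kg each; which is which differs every time and cannot be seen.
- disc: Bystander: flat dark grey ceramic disc lying on the desk, 96 mm diameter, 18 mm thick; origin at the centre of its underside. Leave alone.
- tile: Bystander: square dark grey ceramic tile, 70 by 70 by 20 mm; origin at the centre of its underside. Leave alone.
- half_ring: Bystander: flat steel half ring lying on the desk, mean radius 70 mm, 28 mm wide, 6 mm thick; origin at the centre of its circle, bulging to its +x. Leave alone.
- sign: Bystander: clear plastic sign stand with a blank card, 180 mm (y) by 70 mm foot, 93 mm high; origin at the centre of its underside. Leave alone.
Not all that is in view belongs to the job. Leave any blue look-alike of the tin_1 alone.

How it is judged (in metres and radians):
On the way, in this order (a step that is already met when the one before it is completed fails the run):
1. first tin lifted clear of the tray in the gripper (base over 38 mm above the desk, over the 35 mm walls), the other two standing in their compartments (height (world z) of tin_1 above 0.038 m and contact force between tin_1 and the fingers above 1 N and contact force between tin_1 and tray below 0.1 N and horizontal distance between tin_2 and place_2 below 0.036 m and height (world z) of each of tin_2, tin_3 below 0.012 m and angle between each of tin_2, tin_3's own z axis and vertical below 0.1 rad and horizontal distance between tin_3 and place_3 below 0.036 m), for 0.2 s.
2. second tin lifted clear of the tray in the gripper (base over 38 mm above the desk, over the 35 mm walls), the other two standing in their compartments (height (world z) of tin_2 above 0.038 m and contact force between tin_2 and the fingers above 1 N and contact force between tin_2 and tray below 0.1 N and horizontal distance between tin_1 and place_1 below 0.036 m and height (world z) of each of tin_1, tin_3 below 0.012 m and angle between each of tin_1, tin_3's own z axis and vertical below 0.1 rad and horizontal distance between tin_3 and place_3 below 0.036 m), for 0.2 s.
3. third tin lifted clear of the tray in the gripper (base over 38 mm above the desk, over the 35 mm walls), the other two standing in their compartments (height (world z) of tin_3 above 0.038 m and contact force between tin_3 and the fingers above 1 N and contact force between tin_3 and tray below 0.1 N and horizontal distance between tin_1 and place_1 below 0.036 m and height (world z) of each of tin_1, tin_2 below 0.012 m and angle between each of tin_1, tin_2's own z axis and vertical below 0.1 rad and horizontal distance between tin_2 and place_2 below 0.036 m), for 0.2 s.
At the end, for the whole second after the job is handed in: The heaviest tin is held by the gripper alone, upright within 20 degrees, still, base over 100 mm above the desk; the other two stand upright, at rest and untouched in their own compartments (each bearing under 5 N on the tray, as only the light tins do) (((height (world z) of tin_1 above 0.1 m and contact force between tin_1 and the fingers above 1 N and contact force between tin_1 and tray below 0.1 N and angle between tin_1's own z axis and vertical below 0.35 rad and linear speed of tin_1 below 0.05 m/s and horizontal distance between tin_2 and place_2 below 0.036 m and height (world z) of each of tin_2, tin_3 below 0.012 m and angle between each of tin_2, tin_3's own z axis and vertical below 0.1 rad and contact force between tin_2 and tray between 1.5 and 5 N and contact force between each of tin_2, tin_3 and the fingers below 0.1 N and linear speed of each of tin_2, tin_3 below 0.03 m/s and horizontal distance between tin_3 and place_3 below 0.036 m and contact force between tin_3 and tray between 1.5 and 5 N) or (height (world z) of tin_2 above 0.1 m and contact force between tin_2 and the fingers above 1 N and contact force between tin_2 and tray below 0.1 N and angle between tin_2's own z axis and vertical below 0.35 rad and linear speed of tin_2 below 0.05 m/s and horizontal distance between tin_1 and place_1 below 0.036 m and height (world z) of each of tin_1, tin_3 below 0.012 m and angle between each of tin_1, tin_3's own z axis and vertical below 0.1 rad and contact force between tin_1 and tray between 1.5 and 5 N and contact force between each of tin_1, tin_3 and the fingers below 0.1 N and linear speed of each of tin_1, tin_3 below 0.03 m/s and horizontal distance between tin_3 and place_3 below 0.036 m and contact force between tin_3 and tray between 1.5 and 5 N) or (height (world z) of tin_3 above 0.1 m and contact force between tin_3 and the fingers above 1 N and contact force between tin_3 and tray below 0.1 N and angle between tin_3's own z axis and vertical below 0.35 rad and linear speed of tin_3 below 0.05 m/s and horizontal distance between tin_1 and place_1 below 0.036 m and height (world z) of each of tin_1, tin_2 below 0.012 m and angle between each of tin_1, tin_2's own z axis and vertical below 0.1 rad and contact force between tin_1 and tray between 1.5 and 5 N and contact force between each of tin_1, tin_2 and the fingers below 0.1 N and linear speed of each of tin_1, tin_2 below 0.03 m/s and horizontal distance between tin_2 and place_2 below 0.036 m and contact force between tin_2 and tray between 1.5 and 5 N))); the arm keeps its last pose, push and grip.
It fails at once if a tin let go in mid-air (base over 30 mm above the desk) ((height (world z) of tin_1 above 0.03 m and contact force between tin_1 and the fingers below 0.02 N and contact force between tin_1 and tray below 0.02 N) or (height (world z) of tin_2 above 0.03 m and contact force between tin_2 and the fingers below 0.02 N and contact force between tin_2 and tray below 0.02 N) or (height (world z) of tin_3 above 0.03 m and contact force between tin_3 and the fingers below 0.02 N and contact force between tin_3 and tray below 0.02 N)).
It fails at once if a tin tipped over (beyond 45 degrees) (angle between any of tin_1, tin_2, tin_3's own z axis and vertical above 0.8 rad).
It fails at once if a bystander moved over 20 mm (distance of any of disc, tile, half_ring, sign from where it was at the start of the episode above 0.02 m).
It also fails if it takes over 70 s, if anything falls off the work surface, if the arm or the gripper's body presses on something with over 40 N, if the wrist force passes 120 N, or if a joint passes its speed limit or range.

## Working session

There is one attempt and no reset: what is moved stays moved. The work goes in short steps, Python scripts to look and compute and a shell command to move; the robot and the scene stay as the last step left them, time stands still between calls to the robot, and variables do not carry over. Pictures are saved under pics/ and viewed, at most 10 in all, crops included, and the job is handed in when it is done.

```bash
mkdir -p pics; ls
python3 - <<'E'
from cell import status, get_image
import cv2
s=status.observe()
for k in s: print(k,s[k])
for n in("side","top"):
    d=get_image(n); cv2.imwrite(f"pics/{n}0.png",d["img"][:,:,::-1])
    print(n,{k:d[k] for k in d if k!="img"})
E
```

```text
pics
clock 0.0
joint_pos [-1.32580977e+00  1.16492754e-01  1.44228944e+00 -1.61145043e-05
  1.58397619e+00 -3.78147234e-02]
qvel [ 1.33767418e-03 -7.71360291e-05  4.28656359e-04  5.58208168e-04
 -7.53259330e-04  2.24819361e-04]
joint_efforts [-2.07327990e-03 -7.31992364e+01 -6.32497215e+01 -1.81046898e-04
  6.23182365e-03  1.13533937e-05]
tool_pos [ 188.2924003  -648.02658307  247.54257642]
eef_rot [-3.14042715e+00 -2.79694372e-05  2.82801059e-01]
contact_force [-0.44339147 -0.36203012 -0.16356159]
ft_torque [-0.0076927   0.03990357 -0.00461686]
finger_force 0.0
width 85.45410830227839
side {'mtx': array([[496.23050696,   0.        , 314.38153826],
       [  0.        , 496.23050696, 191.34620703],
       [  0.        ,   0.        ,   1.        ]]), 'k1': -0.03980416935689789, 'rvec': array([ 2.08831493, -0.17158479,  0.10309616]), 'tvec': array([-591.03641514,  100.00971046, 1772.58875844])}
top {'mtx': array([[468.82220197,   0.        , 311.28332624],
       [  0.        , 468.82220197, 204.06071   ],
       [  0.        ,   0.        ,   1.        ]]), 'k1': -0.05589240464475446, 'rvec': array([ 2.14177877, -2.10175527,  0.21324606]), 'tvec': array([  13.34781523,  576.06309914, 1409.88490877])}
```

View pics/side0.png

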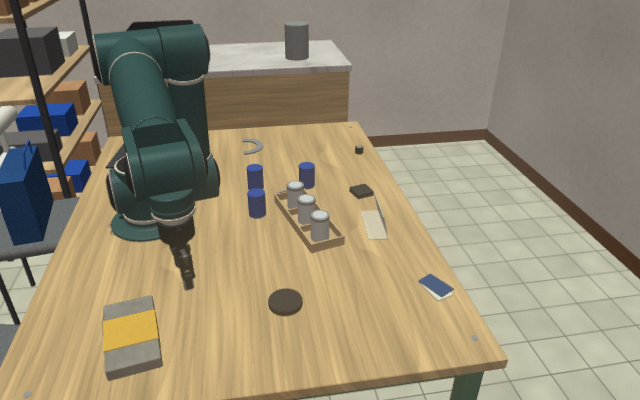

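View pics/top0.png

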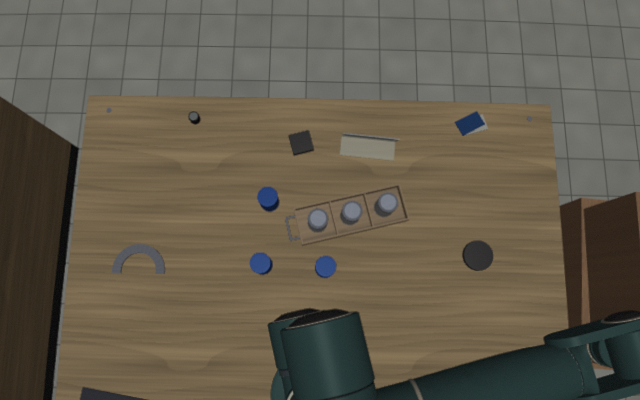

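The side view shows the tray at about (309,217) with three grey tins. The top view shows the tray from (291,227), where the pull is, to (405,205).

Candidates for tin_1 (top view):
- Grey tins in the tray at (318,219), (351,212) and (386,203).
- Blue tins at (268,199), (261,263) and (325,267). These are decoys.
- A small dark knob at (194,117), and a grey canister on the back cabinet at side (296,40).

I choose the grey tin in the compartment next to the pull, (318,219), and will check it in a close crop.

Run:
```python
import cv2
im=cv2.imread("pics/top0.png")[170:290,250:420]
cv2.imwrite("pics/crop1.png",cv2.resize(im,None,fx=4.5,fy=4.5,interpolation=cv2.INTER_CUBIC))
```

```text
(no output)
```

View pics/crop1.png

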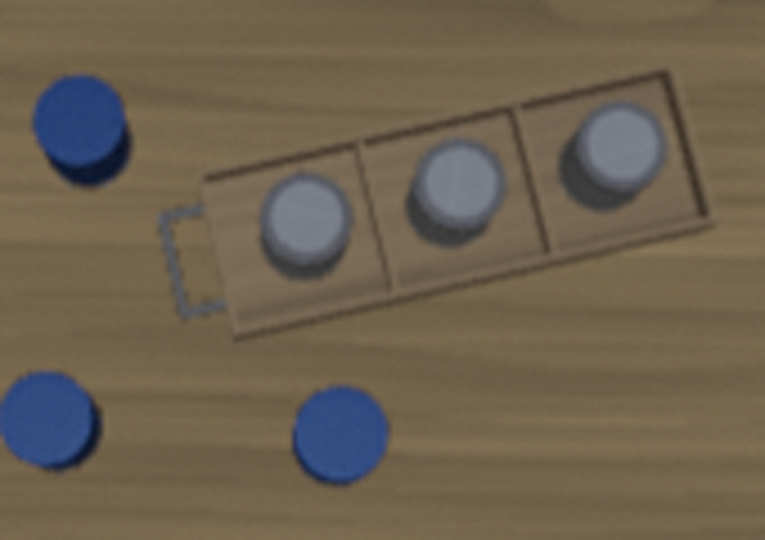

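The crop confirms bare grey lids at crop (307,217), (459,185) and (621,145), with the pull at (185,262) beside the first. Tray rim corners are at (205,180), (667,70), (712,225) and (236,337).

```bash
cat > h.py <<'E'
import numpy as np, cv2
from scipy.optimize import brentq
from scipy.spatial.transform import Rotation as R
def ray(d,px,z,Rcw=None,c=None):
    K=d["mtx"]; q=(np.array(px,float)-K[:2,2])/K[0,0]; rd=np.hypot(*q)
    r=brentq(lambda r:r*(1+d["k1"]*r*r)-rd,0,1.5) if rd>0 else 0
    v=np.append(q*(r/rd),1)
    if Rcw is None:
        M=cv2.Rodrigues(np.array(d["rvec"],float))[0]; c=-M.T@d["tvec"]; v=M.T@v
    else: v=Rcw@v
    return c+v*(z-c[2])/v[2]
def tool(s):
    M=R.from_euler("xyz",s["eef_rot"]).as_matrix(); return M,np.array(s["tool_pos"])
def wristpt(d,s,px,z):
    M,p=tool(s); m=np.array(d["mount"]); return ray(d,px,z,M@m[:3,:3],p+M@m[:3,3])
E
python3 - <<'E'
from h import *
from cell import status,get_image
d=get_image("top"); f=lambda p:((p[0]+.5)/4.5-.5+250,(p[1]+.5)/4.5-.5+170)
np.set_printoptions(precision=1,suppress=True)
for n,p,z in[("t1",(307,217),96),("t2",(459,185),96),("t3",(621,145),96),("c1",(205,180),35),("c2",(667,70),35),("c3",(712,225),35),("c4",(236,337),35),("b",(80,120),91),("b",(48,419),91),("b",(341,433),91)]:
    print(n,ray(d,f(p),z))
s=status.observe(); w=get_image("wrist"); print(w["mount"],tool(s))
E
```

```text
t1 [525.8   3.8  96. ]
t2 [549.7 -98.4  96. ]
t3 [ 579.3 -208.4   96. ]
c1 [561.   74.8  35. ]
c2 [ 647.1 -252.5   35. ]
c3 [ 535.7 -282.3   35. ]
c4 [450.7  50.6  35. ]
b [590.5 159.1  91. ]
b [387.7 173.1  91. ]
b [382.2 -21.   91. ]
[[  -0.    -0.9   -0.3   83.6]
 [   1.    -0.    -0.    -0.6]
 [   0.    -0.3    0.9 -124.7]
 [   0.     0.     0.     1. ]] (array([[ 1. ,  0.3, -0. ],
       [ 0.3, -1. ,  0. ],
       [ 0. , -0. , -1. ]]), array([ 188.3, -648.1,  247.7]))
```

```bash
cat >> h.py <<'E'
def shift(s,target,yaw=None):
    "rows' shift (m) and turn from the measured pose to a tool-down pose"
    M,p=tool(s); t=M.T@(np.array(target)-p)/1000
    r=(R.from_matrix(M).inv()*R.from_euler("xyz",[np.pi,0,yaw])).as_rotvec() if yaw is not None else None
    return np.round(t,4),None if r is None else np.round(r,3)
E
python3 -c "
from h import *
from cell import status
print(shift(status.observe(),[530,5,200],1.826))"
```

```text
(array([ 0.5103, -0.5318,  0.0482]), array([-1.000e-03, -1.000e-03, -1.543e+00]))
```

```bash
python3 -m jog '0.05 -0.053 0 0 0 -0.15 0.085;0.1 -0.106 0 0 0 -0.31 0.085;0.15 -0.16 0 0 0 -0.46 0.085;0.2 -0.21 0 0 0 -0.62 0.085;0.25 -0.265 0 0 0 -0.77 0.085;0.3 -0.32 0 0 0 -0.93 0.085;0.36 -0.37 0 0 0 -1.08 0.085;0.41 -0.425 0 0 0 -1.23 0.085;0.46 -0.48 0.02 0 0 -1.39 0.085;0.51 -0.532 0.048 0 0 -1.543 0.085;0.51 -0.532 0.048 0 0 -1.543 0.085;0.51 -0.532 0.048 0 0 -1.543 0.085;0.51 -0.532 0.048 0 0 -1.543 0.085;0.51 -0.532 0.048 0 0 -1.543 0.085;0.51 -0.532 0.048 0 0 -1.543 0.085' 20
python3 - <<'E'
from h import *
from cell import status,get_image
s=status.observe(); w=get_image("wrist"); t=get_image("top")
cv2.imwrite("pics/w1.png",w["img"][:,:,::-1])
print(s["joint_pos"],s["tool_pos"],s["eef_rot"],w["mtx"],w["k1"])
import pickle; pickle.dump((s,w),open("w1.pkl","wb"))
E
```

```text
clock: 2.08
tool_pos: [529.4, 4.0, 200.8]
eef_rot: [3.141, 0.0, 1.825]
contact_force: [0.4, -0.5, 0.7]
width: 85.0
finger_force: 0.0
[-4.05311365e-02 -1.88557451e-01  1.81484231e+00 -1.27912386e-04
  1.51462005e+00 -2.94270174e-01] [529.44877948   4.01518509 200.77558877] [3.14097151e+00 3.21700200e-04 1.82454240e+00] [[331.39745907   0.         321.33380729]
 [  0.         331.39745907 198.28873089]
 [  0.           0.           1.        ]] -0.03393287049682818
```

View pics/w1.png

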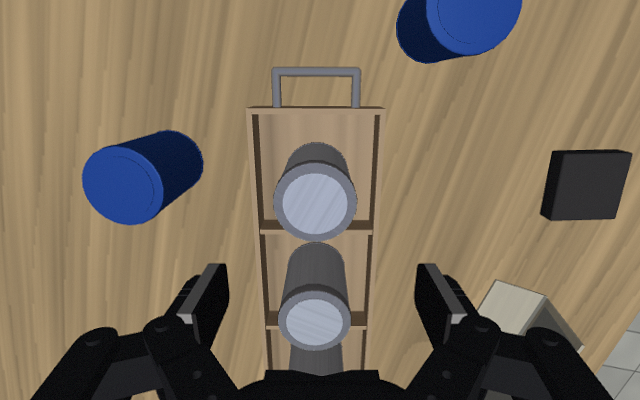

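The wrist view shows the pull at the top (316,85), lid 1 at (315,202), lid 2 at (314,321) and tray rim corners at (248,108) and (384,108). The fingers straddle the row.

Run:
```python
from h import *
import pickle
s,w=pickle.load(open("w1.pkl","rb"))
for p,z in[((315,202),96),((314,321),96),((248,108),35),((384,108),35)]: print(wristpt(w,s,p,z))
```

```text
[524.13708727   5.5768701   96.        ]
[549.23727226 -97.9105369   96.        ]
[452.55162321  52.33692967  35.        ]
[564.5552123   81.16801949  35.        ]
```

```bash
python3 -m jog '0.002 -0.004 0 0 0 0 0.085;0.002 -0.004 0.04 0 0 0 0.085;0.002 -0.004 0.08 0 0 0 0.085;0.002 -0.004 0.105 0 0 0 0.085;0.002 -0.004 0.125 0 0 0 0.085;0.002 -0.004 0.138 0 0 0 0.085;0.002 -0.004 0.138 0 0 0 0.085;0.002 -0.004 0.138 0 0 0 0.085' 20
python3 -m jog '0 0 0 0 0 0 0.066;0 0 0 0 0 0 0.066;0 0 0 0 0 0 0.066;0 0 0 0 0 0 0.05;0 0 0 0 0 0 0.05;0 0 0 0 0 0 0.05;0 0 0 0 0 0 0.05;0 0 0 0 0 0 0.05' 60
```

```text
clock: 3.18
tool_pos: [525.7, 5.9, 63.2]
eef_rot: [3.14, 0.0, 1.826]
contact_force: [0.7, 0.2, -0.8]
width: 84.6
finger_force: 0.0
clock: 4.18
tool_pos: [525.5, 5.9, 62.9]
eef_rot: [3.141, 0.0, 1.826]
contact_force: [-3.6, -0.0, 6.7]
width: 61.6
finger_force: 66.2
```

```bash
python3 -m jog '0 0 -0.004 0 0 0 0.05;0 0 -0.014 0 0 0 0.05;0 0 -0.028 0 0 0 0.05;0 0 -0.042 0 0 0 0.05;0 0 -0.055 0 0 0 0.05;0 0 -0.06 0 0 0 0.05;0 0 -0.06 0 0 0 0.05;0 0 -0.06 0 0 0 0.05;0 0 -0.06 0 0 0 0.05;0 0 -0.06 0 0 0 0.05;0 0 -0.06 0 0 0 0.05;0 0 -0.06 0 0 0 0.05' 60
python3 - <<'E'
from h import *
from cell import status,get_image
for i in range(6):
    s=status.observe(); print(s["contact_force"],s["ft_torque"],s["joint_efforts"][1:3]); d=get_image("side")
cv2.imwrite("pics/lift1.png",cv2.resize(d["img"][150:270,220:400,::-1],None,fx=4,fy=4))
E
```

```text
clock: 5.68
tool_pos: [525.2, 5.9, 122.3]
eef_rot: [-3.142, -0.0, 1.826]
contact_force: [0.3, -0.5, -3.0]
width: 61.3
finger_force: 65.7
[ 0.30420767 -0.4965188  -2.99097101] [-0.06282887 -0.02769835 -0.03000373] [-49.02313113 -62.08150148]
[ 0.19076807  0.70262635 -3.49394377] [ 0.02601926  0.05843729 -0.01988178] [-49.03092742 -62.09182262]
[ 0.11406564 -0.23692812 -2.99856065] [-0.05979381  0.00501637 -0.05370639] [-49.03924942 -62.10044146]
[-0.68441577  0.7527382  -3.11670122] [0.04729867 0.01768384 0.02451873] [-49.04686689 -62.10612059]
[-0.19377896 -0.06172448 -1.76234782] [ 0.02524346  0.02509973 -0.0574666 ] [-49.05453086 -62.10999012]
[-0.4725609  -0.35986692 -2.54487221] [ 0.04122652 -0.01709433 -0.04424037] [-49.05709863 -62.11435318]
```

View pics/lift1.png

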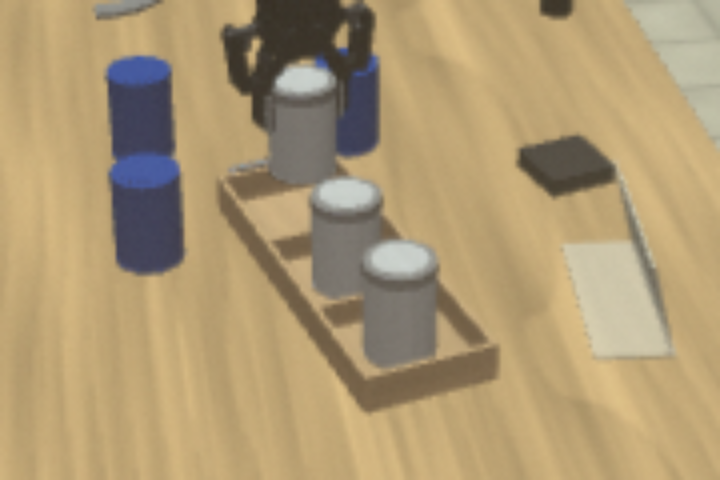

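The picture shows tin 1 upright in the gripper at about (303,120) with its base clear of the tray, and the other two standing. It weighs about 2.9 N, so it is light. I'll put it back slowly.

```bash
python3 -m jog '0 0 0.01 0 0 0 0.05;0 0 0.025 0 0 0 0.05;0 0 0.04 0 0 0 0.05;0 0 0.05 0 0 0 0.05;0 0 0.055 0 0 0 0.05;0 0 0.058 0 0 0 0.05;0 0 0.0595 0 0 0 0.05;0 0 0.06 0 0 0 0.05;0 0 0.06 0 0 0 0.05;0 0 0.06 0 0 0 0.05' 60
```

```text
clock: 7.22
tool_pos: [525.5, 5.9, 62.9]
eef_rot: [3.141, 0.0, 1.826]
contact_force: [-3.8, 1.0, 6.2]
width: 61.3
finger_force: 66.1
```

Down at the original height and pressing lightly, so I'll release and rise.

```bash
python3 -m jog '0 0 0 0 0 0 0.066;0 0 0 0 0 0 0.07;0 0 0 0 0 0 0.085;0 0 0 0 0 0 0.085;0 0 0 0 0 0 0.085;0 0 -0.01 0 0 0 0.085;0 0 -0.03 0 0 0 0.085;0 0 -0.06 0 0 0 0.085;0 0 -0.09 0 0 0 0.085;0 0 -0.1 0 0 0 0.085;0 0 -0.1 0 0 0 0.085;0 0 -0.1 0 0 0 0.085' 20
python3 - <<'E'
from h import *
from cell import status,get_image
s=status.observe(); print(s["contact_force"],shift(s,[549.5,-97.5,163],1.826)); w=get_image("wrist")
cv2.imwrite("pics/w2.png",w["img"][:,:,::-1])
import pickle; pickle.dump((s,w),open("w2.pkl","wb"))
E
```

```text
clock: 8.72
tool_pos: [524.9, 5.9, 161.3]
eef_rot: [-3.14, -0.0, 1.826]
contact_force: [0.1, 0.4, 0.0]
width: 84.7
finger_force: 0.0
[0.10663262 0.36364259 0.04335222] (array([-0.1063, -0.0023, -0.0017]), array([-0.001, -0.   , -0.   ]))
```

View pics/w2.png

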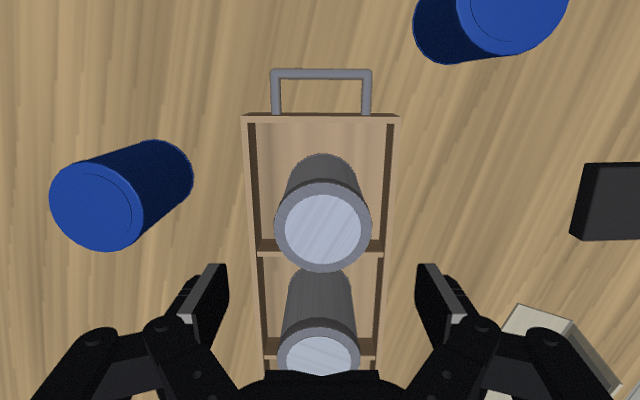

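Tin 1 stands upright in its compartment (lid at (323,228)), with tin 2's lid next in line at (318,356). Moving over tin 2 and down.

```bash
python3 -m jog '-0.04 -0.001 0 0 0 0 0.085;-0.08 -0.002 0 0 0 0 0.085;-0.106 -0.002 0 0 0 0 0.085;-0.106 -0.002 0 0 0 0 0.085;-0.106 -0.002 0.03 0 0 0 0.085;-0.106 -0.002 0.065 0 0 0 0.085;-0.106 -0.002 0.085 0 0 0 0.085;-0.106 -0.002 0.098 0 0 0 0.085;-0.106 -0.002 0.098 0 0 0 0.085;-0.106 -0.002 0.098 0 0 0 0.085' 20
python3 -m jog '0 0 0 0 0 0 0.066;0 0 0 0 0 0 0.066;0 0 0 0 0 0 0.066;0 0 0 0 0 0 0.05;0 0 0 0 0 0 0.05;0 0 0 0 0 0 0.05;0 0 0 0 0 0 0.05;0 0 0 0 0 0 0.05' 60
```

```text
clock: 10.02
tool_pos: [550.6, -97.2, 65.4]
eef_rot: [3.14, 0.001, 1.826]
contact_force: [-0.4, -0.7, 0.6]
width: 84.7
finger_force: 0.0
clock: 11.02
tool_pos: [550.2, -97.3, 64.9]
eef_rot: [3.141, 0.0, 1.826]
contact_force: [-3.0, -0.3, 7.5]
width: 61.6
finger_force: 66.3
```

```bash
python3 -m jog '0 0 -0.004 0 0 0 0.05;0 0 -0.014 0 0 0 0.05;0 0 -0.028 0 0 0 0.05;0 0 -0.042 0 0 0 0.05;0 0 -0.055 0 0 0 0.05;0 0 -0.06 0 0 0 0.05;0 0 -0.06 0 0 0 0.05;0 0 -0.06 0 0 0 0.05;0 0 -0.06 0 0 0 0.05;0 0 -0.06 0 0 0 0.05;0 0 -0.06 0 0 0 0.05;0 0 -0.06 0 0 0 0.05' 60
python3 - <<'E'
from h import *
from cell import status,get_image
f=[]
for i in range(6):
    f.append(status.observe()["contact_force"]); d=get_image("side")
print(np.mean(f,0),np.std(f,0))
E
```

```text
clock: 12.52
tool_pos: [550.1, -97.2, 124.3]
eef_rot: [-3.142, -0.0, 1.826]
contact_force: [-0.6, 0.5, -3.2]
width: 61.4
finger_force: 65.9
[-0.15396246  0.17141266 -3.4138882 ] [0.29433708 0.42669031 0.76390487]
```

About 3.4 N, also light. Putting it back.

```bash
python3 -m jog '0 0 0.01 0 0 0 0.05;0 0 0.025 0 0 0 0.05;0 0 0.04 0 0 0 0.05;0 0 0.05 0 0 0 0.05;0 0 0.055 0 0 0 0.05;0 0 0.058 0 0 0 0.05;0 0 0.0595 0 0 0 0.05;0 0 0.06 0 0 0 0.05;0 0 0.06 0 0 0 0.05;0 0 0.06 0 0 0 0.05' 60
```

```text
clock: 14.08
tool_pos: [550.3, -97.2, 64.9]
eef_rot: [3.141, 0.0, 1.826]
contact_force: [-4.1, 1.4, 6.0]
width: 60.9
finger_force: 66.4
```

```bash
python3 -m jog '0 0 0 0 0 0 0.066;0 0 0 0 0 0 0.07;0 0 0 0 0 0 0.085;0 0 0 0 0 0 0.085;0 0 0 0 0 0 0.085;0 0 -0.01 0 0 0 0.085;0 0 -0.03 0 0 0 0.085;0 0 -0.06 0 0 0 0.085;0 0 -0.09 0 0 0 0.085;0 0 -0.1 0 0 0 0.085;0 0 -0.1 0 0 0 0.085;0 0 -0.1 0 0 0 0.085' 20
python3 - <<'E'
from h import *
from cell import status,get_image
s=status.observe(); print(shift(s,[578.5,-208.5,163],1.826)); w=get_image("wrist")
cv2.imwrite("pics/w3.png",w["img"][:,:,::-1])
import pickle; pickle.dump((s,w),open("w3.pkl","wb"))
E
```

```text
clock: 15.58
tool_pos: [549.7, -97.1, 163.2]
eef_rot: [-3.14, -0.001, 1.826]
contact_force: [-0.5, -0.4, -0.4]
width: 84.9
finger_force: 0.0
(array([-0.1151, -0.0002,  0.0002]), array([-0.001, -0.001, -0.   ]))
```

View pics/w3.png

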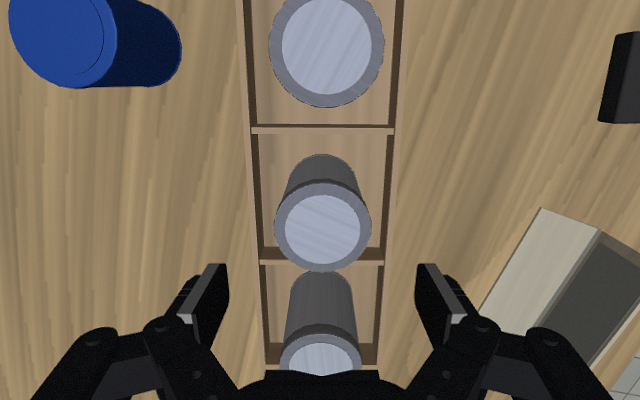

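Tins 1 and 2 stand in their compartments (lids at (326,47) and (323,228)), and tin 3's lid is at about (320,361), centred in line. Going to tin 3.

```bash
python3 -m jog '-0.04 0 0 0 0 0 0.085;-0.08 0 0 0 0 0 0.085;-0.114 0 0 0 0 0 0.085;-0.114 0 0 0 0 0 0.085;-0.114 0 0.03 0 0 0 0.085;-0.114 0 0.065 0 0 0 0.085;-0.114 0 0.085 0 0 0 0.085;-0.114 0 0.098 0 0 0 0.085;-0.114 0 0.1 0 0 0 0.085;-0.114 0 0.1 0 0 0 0.085' 20
python3 -m jog '0 0 0 0 0 0 0.066;0 0 0 0 0 0 0.066;0 0 0 0 0 0 0.066;0 0 0 0 0 0 0.05;0 0 0 0 0 0 0.05;0 0 0 0 0 0 0.05;0 0 0 0 0 0 0.05;0 0 0 0 0 0 0.05' 70
```

```text
clock: 16.88
tool_pos: [579.2, -207.6, 65.2]
eef_rot: [3.141, 0.001, 1.826]
contact_force: [0.0, 0.5, 0.9]
width: 84.9
finger_force: 0.0
clock: 17.88
tool_pos: [578.9, -207.7, 65.1]
eef_rot: [3.141, 0.0, 1.826]
contact_force: [-5.2, -0.1, 6.1]
width: 61.8
finger_force: 77.0
```

```bash
python3 -m jog '0 0 -0.004 0 0 0 0.05;0 0 -0.014 0 0 0 0.05;0 0 -0.028 0 0 0 0.05;0 0 -0.042 0 0 0 0.05;0 0 -0.055 0 0 0 0.05;0 0 -0.06 0 0 0 0.05;0 0 -0.06 0 0 0 0.05;0 0 -0.06 0 0 0 0.05;0 0 -0.06 0 0 0 0.05;0 0 -0.06 0 0 0 0.05;0 0 -0.06 0 0 0 0.05;0 0 -0.06 0 0 0 0.05' 70
python3 - <<'E'
from h import *
from cell import status,get_image
f=[]
for i in range(6):
    f.append(status.observe()["contact_force"]); d=get_image("side")
print(np.mean(f,0),np.std(f,0))
E
```

```text
clock: 19.38
tool_pos: [578.8, -207.5, 124.3]
eef_rot: [3.142, -0.0, 1.826]
contact_force: [-0.1, -0.3, -8.0]
width: 61.4
finger_force: 77.9
[ 0.1823138  -0.11577461 -7.16862987] [0.30157521 0.34294345 0.58863994]
```

About 7.2 N, so tin 3 is the heaviest. I'll raise it to a base height of about 150 mm and check.

```bash
python3 -m jog '0 0 -0.01 0 0 0 0.05;0 0 -0.03 0 0 0 0.05;0 0 -0.05 0 0 0 0.05;0 0 -0.07 0 0 0 0.05;0 0 -0.08 0 0 0 0.05;0 0 -0.085 0 0 0 0.05;0 0 -0.085 0 0 0 0.05;0 0 -0.085 0 0 0 0.05;0 0 -0.085 0 0 0 0.05;0 0 -0.085 0 0 0 0.05;0 0 -0.085 0 0 0 0.05;0 0 -0.085 0 0 0 0.05' 70
python3 - <<'E'
from h import *
from cell import status,get_image
d=get_image("side"); print(status.observe()["contact_force"])
cv2.imwrite("pics/end.png",cv2.resize(d["img"][130:270,220:400,::-1],None,fx=4,fy=4))
E
```

```text
clock: 21.18
tool_pos: [578.8, -207.5, 209.3]
eef_rot: [-3.142, -0.0, 1.826]
contact_force: [-0.2, -0.1, -7.6]
width: 61.4
finger_force: 78.3
[ 0.09710269  0.51790165 -7.97298118]
```

View pics/end.png

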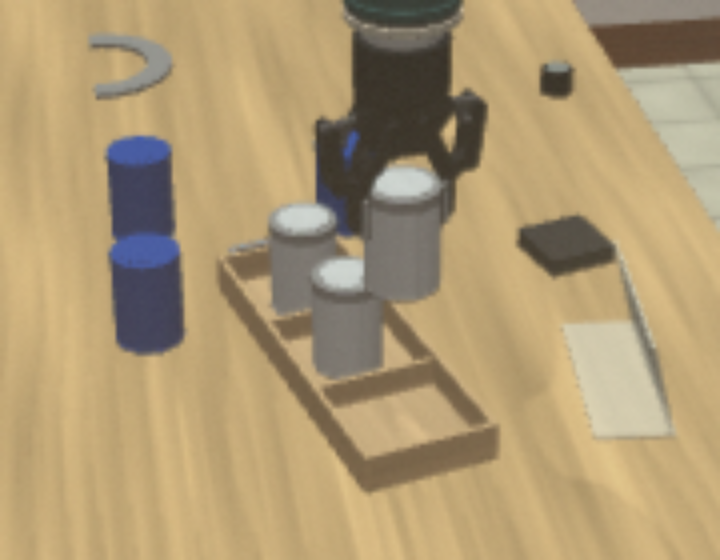

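Tin 3 is held upright at (402,235) above its empty compartment, tins 1 and 2 stand in theirs, and the bystanders look unmoved.

```bash
python3 -c "
from cell import ticket
print(ticket.close_job())"
```

```text
the job is handed in; nothing more can be done
None
```

Job handed in at about 21 s with tin 3, the heaviest (about 7.5 N against 2.9 N and 3.4 N), held upright with its base about 15 cm above the desk and tins 1 and 2 standing in their compartments; no verdict was returned.

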